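# Close the stage chamber and hold the index plunger out

### The job

Lower the loose aluminium lid onto the round black chamber of the microscope slide stage so that it sits fully home and level, without dropping it, and let go of it. Then pull the red sprung index plunger on the side of the stage straight out all the way to its stop, and finish while still holding it there with the gripper, so that a colleague can move the carriage. Leave the other things on the bench where they are and the lid in place.

Things in the scene. Friction and masses are not known exactly. Their poses are not given: they have to be found in the camera images.
- lid_knob (a point): Centre of the loose lid's blue knob, 33 mm above the lid's lowest face. Knob: upright cylinder, 22 mm diameter, 22 mm above and below this point. Below it an aluminium disc 92 mm diameter, 5 mm thick, then a round plug 76 mm diameter, 6 mm deep, tapered at its foot. z up through the knob. About 0.18 kg. It starts on the bench, on its plug, left or right of the stage.
- chamber_rim (a point): Centre of the mouth of the round black chamber on the stage, level with its rim, 90 mm above the bench. Outer diameter 92 mm, opening 82 mm, 23 mm deep. When the lid is seated its disc lies on the rim, its plug inside the opening (3 mm play all round), its knob centre 27 mm above this point. z up; x along the carriage rails; -y points from the chamber towards the plunger.
- stage: The slide stage, bolted down; origin on the bench below the chamber's centre, axes as chamber_rim. Black base 180 mm (x) by 156 mm (y), top 30 mm up; aluminium carriage 150 by 116 mm, top 62 mm up. On its -y side a grey plunger housing, 34 mm wide, 64 mm high, 72 to 97 mm from the origin.
- plunger_knob (a point): Centre of the grip of the red plunger knob, moves with it; at rest 116 mm from the chamber's axis along -y, 50 mm above the bench (bench free below). Axes as chamber_rim. The knob lies level along y: cylinder 20 mm diameter, 12 mm to either side of this point, then at its outer (-y) end a collar 28 mm diameter, 6 mm thick. It is pulled along -y, away from the chamber.
- plunger (a joint): How far the plunger is pulled out, in m: 0 at rest with the pin 8 mm deep in its seat hole in the carriage, 0.014 at its stop. A spring pulls it back: about 4 N at rest, 9 N at the stop.
- jar: Bystander, leave alone: small amber screw-top jar, black cap, 64 mm diameter, 70 mm tall (may stand where the lid might have been, left or right of the stage). Origin at the centre of its underside.
- flask: Bystander, leave alone: clear culture flask lying flat, 26 mm high, about 130 mm long along its x, white cap. Origin at the centre of its underside.
- bottle: Bystander, leave alone: white reagent bottle, blue cap, 60 mm diameter, 130 mm tall. Origin at the centre of its underside.
- slidebox: Bystander, leave alone: yellow slide box, 90 x 100 x 34 mm. Origin at the centre of its underside.
- driver: Bystander, leave alone: screwdriver with a red handle lying on the bench, 150 mm long.
- dishes: Bystander, leave alone: stack of three small white dishes, 60 mm diameter, 44 mm tall. Origin at the centre of its underside.
- rack: Bystander, leave alone: blue tube rack, 60 x 140 x 40 mm, with short tubes that stand up to 70 mm high. Origin at the centre of its underside.

How it is judged:
On the way, in this order (a step that is already met when the one before it is completed fails the run):
1. the lid sits seated and level in the chamber and is released, the plunger still home (z of lid_knob in the frame of chamber_rim below 0.03 m and horizontal distance between lid_knob and chamber_rim below 0.007 m and angle between lid_knob's own z axis and vertical below 0.05 rad and contact force between the fingers and lid below 0.1 N and value of joint plunger below 0.004 m), for 0.2 s.
2. the plunger is pulled back to its stop (value of joint plunger above 0.0115 m), for 0.3 s.
At the end, for the whole second after the job is handed in: The plunger is held by the fingers (contact over 2 N) at more than 11.5 mm of its 14 mm travel, and the lid, untouched, is seated: knob centre at most 30 mm above the rim plane (27 mm nominal), within 7 mm of the chamber's axis, tilted less than 0.05 rad (z of lid_knob in the frame of chamber_rim below 0.03 m and horizontal distance between lid_knob and chamber_rim below 0.007 m and angle between lid_knob's own z axis and vertical below 0.05 rad and value of joint plunger above 0.0115 m and contact force between the fingers and plunger above 2 N and contact force between each of the arm, the fingers and lid below 0.1 N); the arm keeps its last pose, push and grip.
It fails at once if the lid is let go over the chamber more than 12 mm above its seat (horizontal distance between lid_knob and chamber_rim below 0.05 m and z of lid_knob in the frame of chamber_rim above 0.039 m and contact force between the fingers and lid below 0.02 N).
It fails at once if the lid is tipped over (more than 1 rad) (angle between lid_knob's own z axis and vertical above 1 rad).
It fails at once if a bystander is shifted by more than 30 mm (distance of any of jar, flask, bottle, slidebox, driver, dishes, rack from where it was at the start of the episode above 0.03 m).
It also fails if it takes over 53 s, if anything falls off the work surface, if the arm or the gripper's body presses on something with over 40 N, if the wrist force passes 120 N, or if a joint passes its speed limit or range.

### The arm

A 7-joint arm with a two-finger parallel gripper is mounted at the origin on the work surface. World frame = base frame: x ahead of the robot, y to its left, z up, the work surface at z = 0. Lengths are in m, angles in rad, forces in N, time in s.
With the tool pointing down it reaches from about 0.4 to 0.875 m from the base axis. Payload 19.3 kg.
Tool frame: the origin (TCP) lies midway between the tips of the shut fingers; the grasp point (between the pads) lies 19 mm behind it; x points along the fingers, y is the direction in which the jaws open and shut, and the axes are right-handed (so a half turn about x gives the same grasp; the last joint's range is limited). The gripper opens to 85 mm and grips with 20 to 120 N. Pads are 22 mm wide; open, the fingers measure 114 mm over their backs; the gripper's body (76 mm by 85 mm) begins 54 mm behind the grasp point. The pads swing forward as they close: fully open they stand 13 mm farther back than shut.
Start: joints at [1.274, 0.521, -0.036, 1.599, 0.021, 1.021, -0.113], TCP at [0.141, -0.609, 0.231] pointing down, gripper open.
Joint ranges: [-2.91, 2.91], [-0.3, 2.13], [-1.5, 1.42], [0.17, 2.43], [-1.26, 4.41], [0.16, 1.93], [-2.52, 2.52]. Speed limits (rad/s): [1.89, 1.89, 2.39, 2.39, 3.01, 3.01, 3.01].

### API

Orientations are given as [roll, pitch, yaw] about the fixed x, y, z axes, in that order (R = Rz(yaw) Ry(pitch) Rx(roll)).
In Python, from workcell import telemetry, vision, workorder gives the robot as it stands. The module is installed in compiled form; this text tells all that it offers.
- The arm moves only by the tool play_rows, never from a script. Its argument "deltas" is a list of rows, each a list of 7 numbers: the shift along the world's x, y, z in mm, then the turn, a rotation vector about the world's x, y, z in degrees, then the finger opening in mm, from 0 to 85.4. In form: [[x, y, z, wx, wy, wz, jaw], ...]. A call has 1 to 8 rows; each row shifts and turns the commanded pose from where the row before left it; what a row does not reach is not made up. A row lasts 1/8 s, in which the tool goes at most 62.5 mm and 10.7 degrees, less where a joint would pass 70% of its speed; a pose out of reach is approached as far as the arm can. A call with a gripper value outside its range is refused whole. The fingers move at their own pace and stop on an object; "grip_force" is the grip in N (left out, the last holds). Time passes only in rows, so rows that do not move let the fingers close. It gives the time, the measured TCP pose, the force and the opening at its end, in the units of the state.
- telemetry.observe(): the state, without advancing time (a new reading comes with each control period).
- vision.grab_frame(name): name is "scene" or "top"; returns the picture (420x560x3 uint8, red, green, blue); there is no depth.
- vision.camera_info(name): a dict with "mtx" (3x3 intrinsics, pixels), "k1" (the pictures are not rectified: a ray, as slopes to the right and down, at radius r is drawn at 1 + k1 r^2 times it, then the intrinsics apply), "rvec" (rotation vector, rad) and "tvec" (3), from world to camera coordinates, as OpenCV has them. Camera axes: x right, y down, z forward; pixel columns grow to the right and rows downward; lengths in m; the calibration is good to about 2 mm. A picture is of the moment at which its call begins. camera_info takes no time and is no camera call.
- workorder.job_done(): hands the job in, once; it reports no verdict.
The state is a dict: "clock": time; "qpos": joint angles; "qd": joint speeds; "joint_efforts": joint torques, N m; "position": TCP position; "tool_rot": TCP orientation; "force": force on the tool from outside, world axes, zero at the start; "moment": the same for the moment, N m; "grip_width": finger opening in m.
Only numpy, scipy, OpenCV 4.12 (cv2) and the standard library are available. Lean on these libraries where they do the work, as an engineer would, in place of code of your own. Each camera call takes 0.05 s, during which the arm holds its last target. There are 200 camera calls.

## Working session

There is one attempt and no reset: what is moved stays moved. The work goes in short steps, Python scripts to look and compute and a tool call to move; the robot and the scene stay as the last step left them, time stands still between calls to the robot, and variables do not carry over. Pictures are saved under pics/ and viewed, about 8 in all and at most 12, crops included, and the job is handed in when it is done.

Besides the shell and the picture viewer there is one more tool, called as a command line: name --pt "numbers of a row" for each row, then --argument value for the rest. play_rows: Moves the arm, as the interface text tells. Its arguments: {"type":"object","properties":{"deltas":{"type":"array","items":{"type":"array","items":{"type":"number"}}},"grip_force":{"type":"number"}},"required":["deltas"]}

```bash
mkdir -p pics; cat > h.py <<'E'
import numpy as np, cv2
from workcell import telemetry, vision, workorder
def cam(n):
    c=vision.camera_info(n); R=cv2.Rodrigues(np.array(c["rvec"],float))[0]
    return np.array(c["mtx"],float),float(c["k1"]),R,np.array(c["tvec"],float).ravel()
def ray(n,uv):
    K,k,R,t=cam(n)
    # distortion with OpenCV form (k1 only)
    p=cv2.undistortPoints(np.array([[uv]],float),K,np.array([k,0,0,0.]))[0,0]
    return -R.T@t, R.T@np.array([p[0],p[1],1.])
def onz(n,uv,z):
    o,d=ray(n,uv); return o+d*(z-o[2])/d[2]
def proj(n,P):
    K,k,R,t=cam(n)
    return cv2.projectPoints(np.array(P,float).reshape(-1,1,3),cv2.Rodrigues(R)[0],t,K,np.array([k,0,0,0.]))[0][:,0]
def tri(obs):
    A=np.zeros((3,3));b=np.zeros(3)
    for n,uv in obs:
        o,d=ray(n,uv);d/=np.linalg.norm(d);M=np.eye(3)-np.outer(d,d);A+=M;b+=M@o
    return np.linalg.solve(A,b)
def save(n,f):
    im=vision.grab_frame(n);cv2.imwrite(f,im[:,:,::-1]);return im
E
python3 - <<'E'
from h import *
s=telemetry.observe();print(s)
for n in("scene","top"):
    save(n,f"pics/{n}0.png");print(n,ray(n,(280,210)),cam(n)[0],cam(n)[1])
E
```

```text
{'clock': 0.0, 'qpos': array([ 1.27379296,  0.52201244, -0.03632677,  1.60002039,  0.02119959,
        1.02109922, -0.1127647 ]), 'qd': array([ 0.00076041,  0.00095367,  0.00112612, -0.00023294, -0.00052704,
       -0.00038921, -0.00072347]), 'joint_efforts': array([-1.15555460e-03, -9.27130795e+01,  1.97922617e+00, -3.69938922e+01,
        1.77865068e-02,  8.28199438e-03, -6.01557895e-05]), 'position': array([ 0.14042467, -0.6086642 ,  0.23072229]), 'tool_rot': array([-1.49883849,  1.56964193,  1.86958233]), 'force': array([-0.34596827,  0.10493061, -0.14439243]), 'moment': array([ 0.01913383,  0.06915933, -0.0140202 ]), 'grip_width': 0.08550110518794238}
scene (array([ 1.01182936, -0.71626847,  0.85984185]), array([-0.39646566,  0.62848096, -0.66923939])) [[392.52962244   0.         281.52087622]
 [  0.         392.52962244 212.47294438]
 [  0.           0.           1.        ]] -0.009543183350447938
top (array([0.44229193, 0.01423767, 1.16915325]), array([ 0.10179982,  0.00832635, -0.99494324])) [[398.33397043   0.         286.43346402]
 [  0.         398.33397043 213.64513425]
 [  0.           0.           1.        ]] 0.03703572537242833
```

View pics/scene0.png

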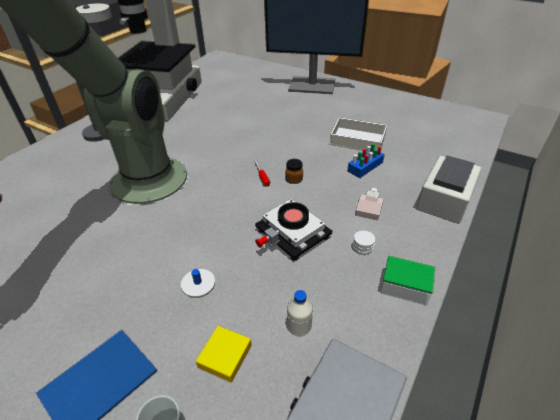

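View pics/top0.png

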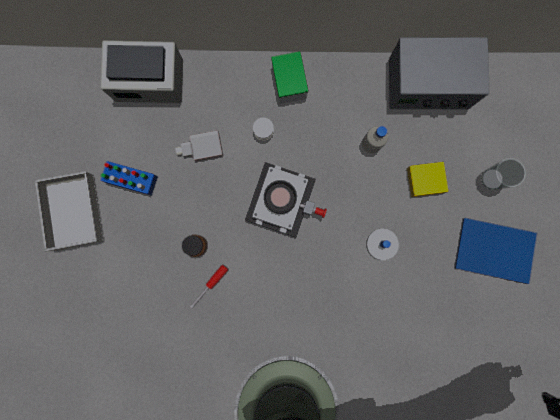

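The top view has the lid with its knob at about (386,244), the chamber at (280,197) and the red plunger at (320,211). The scene view has the lid at (197,280), the chamber at (293,215) and the plunger at (263,241). The lid stands on the plunger's side of the stage.

```bash
cat > m.py <<'E'
from h import *
def blob(im,lo,hi,box,f=None):
    x0,y0,x1,y1=box; hsv=cv2.cvtColor(im,cv2.COLOR_RGB2HSV)
    m=cv2.inRange(hsv,lo,hi); 
    if lo[0]==0 and hi[0]<20: m|=cv2.inRange(hsv,(170,lo[1],lo[2]),(180,255,255))
    k=np.zeros_like(m);k[y0:y1,x0:x1]=m[y0:y1,x0:x1]
    cs=cv2.findContours(k,cv2.RETR_EXTERNAL,cv2.CHAIN_APPROX_NONE)[0]
    c=max(cs,key=cv2.contourArea); q=np.zeros_like(m);cv2.drawContours(q,[c],-1,255,-1)
    ys,xs=np.nonzero(q);return np.array([xs.mean(),ys.mean()]),len(xs),c
E
python3 - <<'E'
from m import *
s=cv2.imread("pics/scene0.png")[:,:,::-1].copy();t=cv2.imread("pics/top0.png")[:,:,::-1].copy()
B=((105,120,60),(130,255,255));Rd=((0,120,70),(10,255,255))
kt=blob(t,*B,(375,230,400,258));ks=blob(s,*B,(185,260,210,290))
print("knob",kt[:2],ks[:2],tri([("top",kt[0]),("scene",ks[0])]))
pt=blob(t,*Rd,(305,195,335,225));ps=blob(s,*Rd,(250,225,280,255))
print("plung",pt[:2],ps[:2],tri([("top",pt[0]),("scene",ps[0])]),onz("top",pt[0],.05),onz("scene",ps[0],.05))
# lid disc (white), top face z=.011
for n,im,bx in(("top",t,(360,222,405,265)),("scene",s,(175,262,222,302))):
    w=blob(im,(0,0,150),(180,70,255),bx); e=cv2.fitEllipse(cv2.convexHull(w[2]));print("disc",w[1],e,onz(n,e[0],.011))
# red interior
for n,im,bx in(("top",t,(262,180,298,214)),("scene",s,(275,200,312,230))):
    w=blob(im,(0,50,80),(19,255,255),bx); e=cv2.fitEllipse(cv2.convexHull(w[2]));print("inner",w[1],e,[onz(n,e[0],z) for z in(.067,.09)])
def crop(im,b,k): x0,y0,x1,y1=b;return cv2.resize(im[y0:y1,x0:x1],None,fx=k,fy=k,interpolation=cv2.INTER_CUBIC)
a=crop(t,(240,155,340,245),4);b=crop(s,(245,190,345,265),4)
o=np.zeros((360,800,3),np.uint8);o[:,:400]=a;o[:300,400:]=b;cv2.imwrite("pics/c1.png",o[:,:,::-1])
E
```

```text
knob (array([385.79545455, 243.86363636]), 44) (array([196.        , 275.82291667]), 96) [ 0.46500133 -0.27754963  0.03385317]
plung (array([320.39473684, 211.71052632]), 76) (array([261.57647059, 240.68235294]), 85) [ 0.55314787 -0.09094793  0.04709006] [ 0.55305166 -0.09052892  0.05      ] [ 0.55460244 -0.09333733  0.05      ]
disc 702 ((382.5365905761719, 243.90264892578125), (29.180967330932617, 30.684715270996094), 142.9972686767578) [ 0.46486968 -0.27434359  0.011     ]Traceback (most recent call last):
  File "<stdin>", line 10, in <module>
cv2.error: OpenCV(4.12.0) /io/opencv/modules/imgproc/src/shapedescr.cpp:361: error: (-201:Incorrect size of input array) There should be at least 5 points to fit the ellipse in function 'fitEllipseNoDirect'
```

```bash
python3 - <<'E'
from m import *
s=cv2.imread("pics/scene0.png")[:,:,::-1].copy();t=cv2.imread("pics/top0.png")[:,:,::-1].copy()
print(s[290,192],s[290,205],t[250,376],t[197,280],s[215,293], t[197,268],t[183,280], t[175,280])
def tr(f,*a):
    try: f(*a)
    except Exception as e: print("ERR",str(e)[:80])
def inner(n,im,bx):
    w=blob(im,(0,40,60),(19,255,255),bx); e=cv2.fitEllipse(cv2.convexHull(w[2]));print("inner",w[1],e,[onz(n,e[0],z) for z in(.067,.09)])
def ring(n,im,bx):
    w=blob(im,(0,0,0),(180,255,60),bx); e=cv2.fitEllipse(cv2.convexHull(w[2]));print("ring",w[1],cv2.boundingRect(w[2]),e,[onz(n,e[0],z) for z in(.075,.09)])
tr(inner,"top",t,(262,180,298,214));tr(inner,"scene",s,(275,200,312,230))
tr(ring,"top",t,(261,177,300,217));tr(ring,"scene",s,(272,198,314,235))
def crop(im,b,k): x0,y0,x1,y1=b;return cv2.resize(im[y0:y1,x0:x1],None,fx=k,fy=k,interpolation=cv2.INTER_CUBIC)
a=crop(t,(240,155,340,245),4);b=crop(s,(245,190,345,265),4)
o=np.zeros((360,800,3),np.uint8);o[:,:400]=a;o[:300,400:]=b;cv2.imwrite("pics/c1.png",o[:,:,::-1])
E
```

```text
[222 224 226] [220 224 226] [147 149 155] [147 124 123] [226 119 114] [56 49 54] [30 27 31] [147 147 153]
inner 239 ((279.9820556640625, 196.66505432128906), (17.366085052490234, 17.5169734954834), 65.35152435302734) [array([0.59244828, 0.02389631, 0.067     ]), array([0.58931478, 0.02369475, 0.09      ])]
inner 192 ((292.87152099609375, 214.7309112548828), (13.158190727233887, 18.102075576782227), 86.42852783203125) [array([0.58618866, 0.02963177, 0.067     ]), array([0.59853632, 0.00799353, 0.09      ])]
ring 845 (264, 181, 32, 33) ((279.7183837890625, 196.9368896484375), (32.21675491333008, 33.1456184387207), 8.865711212158203) [array([0.59059216, 0.02454838, 0.075     ]), array([0.58855907, 0.02440703, 0.09      ])]
ring 649 (278, 203, 30, 26) ((293.10931396484375, 215.4244384765625), (26.379962921142578, 31.478225708007812), 89.53328704833984) [array([0.59258883, 0.01985329, 0.075     ]), array([0.60060141, 0.00578443, 0.09      ])]
```

View pics/c1.png

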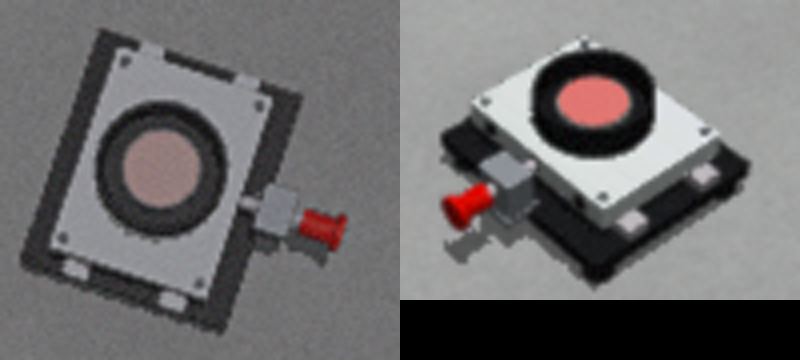

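The crops show the chamber ring centred at (162,168) in the top crop, the grey housing and the red plunger knob with its collar at (322,230). The stage is turned by about -18°.

```bash
python3 - <<'E'
from m import *
from scipy.spatial.transform import Rotation as Ro
s=cv2.imread("pics/scene0.png")[:,:,::-1].copy();t=cv2.imread("pics/top0.png")[:,:,::-1].copy()
print("tri glass",tri([("top",(279.98,196.67)),("scene",(292.87,214.73))]))
w=blob(t,(0,0,85),(180,60,255),(252,166,303,229))
q=cv2.boxPoints(cv2.minAreaRect(w[2]));print("carr",w[1],[onz("top",p,.062)[:2].round(4) for p in q],onz("top",q.mean(0),.062))
w=blob(s,(0,0,75),(180,60,255),(178,262,222,302))
print("disc s",w[1],cv2.boundingRect(w[2]))
R=Ro.from_euler("xyz",telemetry.observe()["tool_rot"]).as_matrix();print(R.round(3))
for C in ([.5915,.0242],[.5895,.0242]):
    for y in(-17,-18.5):
        a=np.deg2rad(y);ex=np.array([np.cos(a),np.sin(a)]);ny=np.array([np.sin(a),-np.cos(a)])
        pts=[np.r_[np.array(C)+i*ex*.075+j*ny*.058,.062] for i in(-1,1) for j in(-1,1)]+[np.r_[np.array(C)+ny*d,.05] for d in(.104,.134)]+[np.r_[np.array(C),.067]]
        print(C,y,"top",proj("top",pts).round(1).tolist(),"sc",proj("scene",pts).round(1).tolist())
E
```

```text
tri glass [0.59074004 0.02334216 0.07431026]
carr 2404 [array([0.5243, 0.1069]), array([0.7095, 0.0459]), array([ 0.6689, -0.0725]), array([ 0.4848, -0.0098])] [0.59618234 0.01783331 0.062     ]
disc s 1760 (178, 262, 44, 40)
[[-0.     0.225 -0.974]
 [ 0.001 -0.974 -0.225]
 [-1.    -0.001  0.   ]]
[0.5915, 0.0242] -17 top [[251.9, 216.5], [291.6, 229.0], [268.3, 165.9], [307.6, 178.2], [315.0, 208.8], [325.1, 212.0], [279.9, 197.0]] sc [[290.7, 197.1], [262.3, 214.1], [325.4, 221.3], [296.7, 240.8], [266.9, 237.6], [258.8, 242.7], [293.5, 216.4]]
[0.5915, 0.0242] -18.5 top [[251.4, 215.7], [290.8, 229.3], [269.1, 165.6], [308.1, 178.9], [314.7, 209.7], [324.8, 213.2], [279.9, 197.0]] sc [[291.5, 197.1], [262.5, 213.5], [325.3, 221.9], [295.8, 240.8], [266.3, 237.0], [258.1, 242.1], [293.5, 216.4]]
[0.5895, 0.0242] -17 top [[251.9, 217.2], [291.6, 229.7], [268.3, 166.6], [307.6, 178.9], [315.0, 209.5], [325.1, 212.7], [279.9, 197.7]] sc [[290.1, 196.9], [261.8, 213.8], [324.8, 221.1], [296.1, 240.5], [266.4, 237.3], [258.3, 242.5], [292.9, 216.2]]
[0.5895, 0.0242] -18.5 top [[251.4, 216.4], [290.8, 230.0], [269.1, 166.3], [308.1, 179.6], [314.7, 210.4], [324.8, 213.9], [279.9, 197.7]] sc [[290.9, 196.9], [262.0, 213.3], [324.7, 221.7], [295.2, 240.6], [265.8, 236.8], [257.5, 241.8], [292.9, 216.2]]
```

Estimates: knob (0.465,-0.277), chamber (0.590,0.0238) and yaw -17.5°. The heights and distances agree with the sizes given, so I'm moving above the lid with the jaws along the stage's x.

play_rows --pt "40 41 0 0 0 7.5 85" --pt "40 41 0 0 0 7.5 85" --pt "40 41 0 0 0 7.5 85" --pt "40 41 0 0 0 7.5 85" --pt "40 41 0 0 0 7.5 85" --pt "40 41 0 0 0 7.5 85" --pt "40 41 0 0 0 7.5 85" --pt "40 41 0 0 0 7 85" --grip_force 40

```text
clock: 1.1
position: [0.4615, -0.2796, 0.2312]
tool_rot: [-1.042, 1.571, -2.914]
force: [0.9, -1.4, 0.6]
grip_width: 0.0851
```

play_rows --pt "0 0 -30 0 0 0 85" --pt "0 0 -30 0 0 0 85" --pt "0 0 -30 0 0 0 85" --pt "0 0 -20 0 0 0 85" --pt "0 0 0 0 0 0 85"

```text
clock: 1.72
position: [0.4598, -0.2805, 0.1201]
tool_rot: [-1.806, 1.568, 2.601]
force: [-0.1, -0.2, -0.1]
grip_width: 0.0849
```

```bash
python3 - <<'E'
from m import *
from scipy.spatial.transform import Rotation as Ro
o=telemetry.observe();print(o["clock"],o["position"],o["qpos"].round(2),o["force"]);print(Ro.from_euler("xyz",o["tool_rot"]).as_matrix().round(3))
s=save("scene","pics/s1.png");t=save("top","pics/t1.png")
def crop(im,b,k): x0,y0,x1,y1=b;return cv2.resize(im[y0:y1,x0:x1],None,fx=k,fy=k,interpolation=cv2.INTER_CUBIC)
a=crop(t,(330,190,430,290),4);b=crop(s,(140,200,240,300),4)
cv2.imwrite("pics/c2.png",np.hstack([a,b])[:,:,::-1])
E
```

```text
1.725 [ 0.45975355 -0.28051127  0.12010789] [ 0.7   0.56 -0.35  1.91  0.28  0.73 -0.12] [-0.13309852 -0.17222574 -0.14646109]
[[-0.002  0.954 -0.301]
 [ 0.001 -0.301 -0.954]
 [-1.    -0.003 -0.001]]
```

View pics/c2.png

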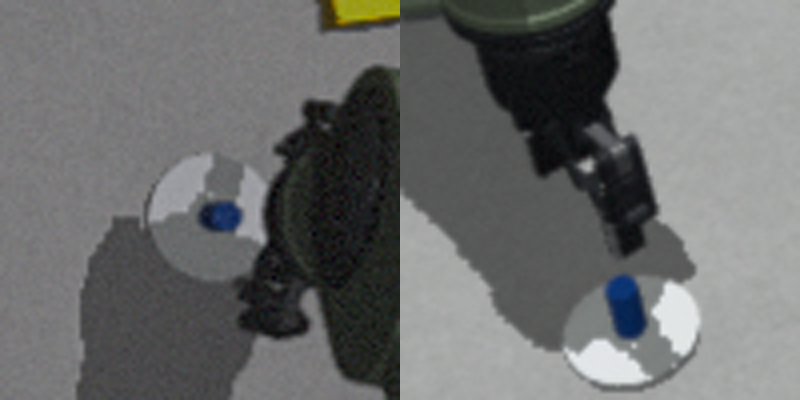

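The fingers stand over the knob, which is at (220,216) in the top crop, and the way down is clear. I'm correcting by (+5,+3.5) mm, going down and closing.

play_rows --pt "5 3.5 0 0 0 0 85" --pt "0 0 -25 0 0 0 85" --pt "0 0 -25 0 0 0 85" --pt "0 0 -25 0 0 0 85" --pt "0 0 -15 0 0 0 85" --pt "0 0 -7 0 0 0 85" --pt "0 0 0 0 0 0 85"

```text
clock: 2.7
position: [0.4657, -0.2775, 0.0245]
tool_rot: [1.263, 1.571, -0.613]
force: [1.1, -0.1, 0.1]
grip_width: 0.0849
```

play_rows --pt "0 0 0 0 0 0 40" --pt "0 0 0 0 0 0 30" --pt "0 0 0 0 0 0 10" --pt "0 0 0 0 0 0 10" --pt "0 0 0 0 0 0 10" --pt "0 0 0 0 0 0 10" --pt "0 0 0 0 0 0 10" --pt "0 0 0 0 0 0 10"

```text
clock: 3.7
position: [0.4655, -0.2776, 0.0246]
tool_rot: [0.552, 1.571, -1.325]
force: [-1.5, 1.3, 8.0]
grip_width: 0.021
```

play_rows --pt "0 0 5 0 0 0 10" --pt "0 0 15 0 0 0 10" --pt "0 0 25 0 0 0 10" --pt "0 0 30 0 0 0 10" --pt "0 0 30 0 0 0 10" --pt "0 0 30 0 0 0 10" --pt "0 0 0 0 0 0 10"

```text
clock: 4.58
position: [0.4665, -0.278, 0.1621]
tool_rot: [1.35, 1.567, -0.527]
force: [0.0, -1.3, -1.9]
grip_width: 0.021
```

```bash
python3 - <<'E'
from m import *
s=save("scene","pics/s2.png");t=save("top","pics/t2.png")
def crop(im,b,k): x0,y0,x1,y1=b;return cv2.resize(im[y0:y1,x0:x1],None,fx=k,fy=k,interpolation=cv2.INTER_CUBIC)
cv2.imwrite("pics/c3.png",np.hstack([crop(t,(330,180,430,300),4),crop(s,(130,170,230,290),4)])[:,:,::-1])
E
```

```text
(no output)
```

View pics/c3.png

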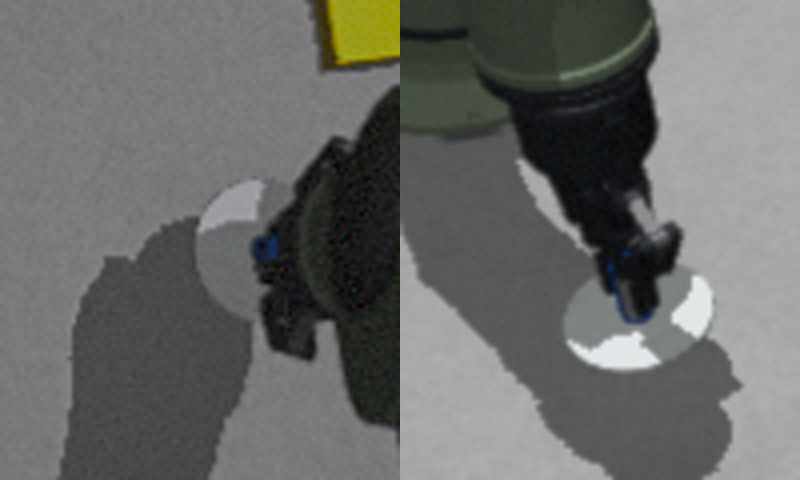

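The lid hangs level in the grip (scene crop, disc around (640,320)). Carrying it over the chamber.

play_rows --pt "8 20 0 0 0 0 10" --pt "16 39 0 0 0 0 10" --pt "20 48 0 0 0 0 10" --pt "20 48 0 0 0 0 10" --pt "20 48 0 0 0 0 10" --pt "20 48 0 0 0 0 10" --pt "14 37 0 0 0 0 10" --pt "6 14 0 0 0 0 10"

```text
clock: 5.68
position: [0.5893, 0.0273, 0.1583]
tool_rot: [-1.75, 1.569, 2.66]
force: [-0.1, -0.8, -1.7]
grip_width: 0.021
```

play_rows --pt "0 0 0 0 0 0 10" --pt "0 0 -8 0 0 0 10" --pt "0 0 -8 0 0 0 10" --pt "0 0 0 0 0 0 10" --pt "0 0 0 0 0 0 10"

```text
clock: 6.3
position: [0.5895, 0.0242, 0.1433]
tool_rot: [-0.888, 1.571, -2.765]
force: [-0.5, -0.2, -2.1]
grip_width: 0.0208
```

```bash
python3 - <<'E'
from m import *
p=telemetry.observe()["position"];print(p)
s=save("scene","pics/s3.png");t=save("top","pics/t3.png")
def circ(n,c,r): 
    a=np.linspace(0,2*np.pi,60);return proj(n,np.c_[c[0]+r*np.cos(a),c[1]+r*np.sin(a),np.full(60,c[2])])
def crop(im,b,k): x0,y0,x1,y1=b;return cv2.resize(im[y0:y1,x0:x1],None,fx=k,fy=k,interpolation=cv2.INTER_CUBIC)
out=[]
for n,im,b in(("top",t,(235,150,335,250)),("scene",s,(240,160,340,260))):
    c=crop(im,b,4)
    for P,col in (([p[0],p[1],p[2]-.0246+.0110],(255,255,0)),([.59,.0238,.09],(0,255,0))):
        q=((circ(n,P,.046)-b[:2]+.5)*4).astype(np.int32);cv2.polylines(c,[q],True,col,1)
    out.append(c)
cv2.imwrite("pics/c4.png",np.hstack(out)[:,:,::-1])
E
```

```text
[0.58948458 0.02422497 0.14332599]
```

View pics/c4.png

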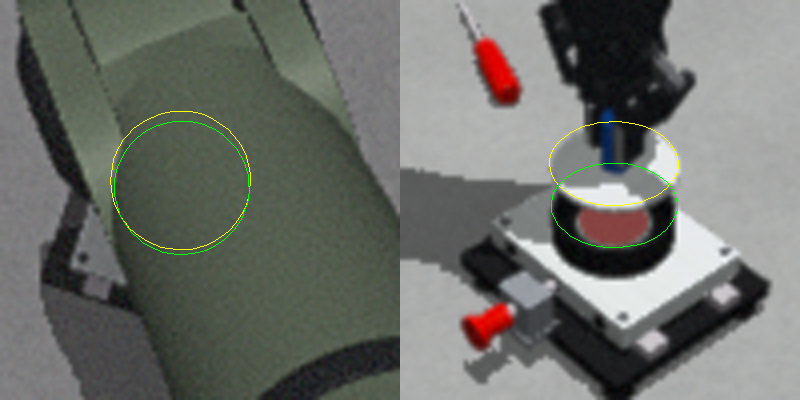

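The scene crop shows the lid about 35 mm up, and the predicted circles fit both the disc and the chamber. Next is a numeric check of the residuals.

```bash
python3 - <<'E'
from m import *
s0=cv2.imread("pics/scene0.png")[:,:,::-1].copy();t0=cv2.imread("pics/top0.png")[:,:,::-1].copy();s3=cv2.imread("pics/s3.png")[:,:,::-1].copy()
p=telemetry.observe()["position"]
def circ(n,c,z,r=.046):
    a=np.linspace(0,2*np.pi,360);return proj(n,np.c_[c[0]+r*np.cos(a),c[1]+r*np.sin(a),np.full(360,z)])
def bb(q): return np.r_[q.min(0),q.max(0)].round(1)
for n,im,bx in(("top",t0,(261,177,300,217)),("scene",s0,(272,198,314,235))):
    for th in(60,80,100):
        w=blob(im,(0,0,0),(180,255,th),bx);r=np.array(cv2.boundingRect(w[2]),float);print(n,th,r[0]-.5,r[1]-.5,r[0]+r[2]-.5,r[1]+r[3]-.5)
    C=(.59,.0238);print(" pred",bb(np.vstack([circ(n,C,.09),circ(n,C,.062)])))
    for v in((.002,0),(0,.002)):print("  d",v,(bb(np.vstack([circ(n,np.add(C,v),.09),circ(n,np.add(C,v),.062)]))-bb(np.vstack([circ(n,C,.09),circ(n,C,.062)]))))
# disc edges in s3 : gray profiles
g=cv2.cvtColor(s3,cv2.COLOR_RGB2GRAY);print("row 200",g[200,372//1-100:380-100] if 0 else g[200,274:282],g[201,305:316],"col",g[205:216,295],g[205:216,290]);print("pred disc",bb(np.vstack([circ("scene",p[:2],p[2]-.0246+z) for z in(.011,.006)])))
E
```

```text
top 60 263.5 180.5 295.5 213.5
top 80 263.5 180.5 296.5 213.5
top 100 263.5 179.5 296.5 214.5
 pred [263.1 179.8 296.8 214.1]
  d (0.002, 0) [ 0.  -0.7  0.  -0.7]
  d (0, 0.002) [-0.7  0.  -0.7  0. ]
scene 60 277.5 202.5 307.5 228.5
scene 80 277.5 201.5 308.5 228.5
scene 100 277.5 200.5 308.5 229.5
 pred [277.3 200.3 308.8 228.5]
  d (0.002, 0) [0.6 0.2 0.6 0.2]
  d (0, 0.002) [ 0.4 -0.4  0.3 -0.5]
row 200 [174 174 175 171 137 131 130 132] [232 233 233 232 223 181 176 175 173 173 173] col [150 224 233 233 232 232 223 131  87  87  88] [151 223 233 233 233 232 219 125  91  86  87]
pred disc [277.  189.9 309.2 212.2]
```

The chamber fits to about 1 mm. The disc looks about 1.5 mm further along +y than the TCP, so I'm shifting and lowering with the force watched.

play_rows --pt "0.5 -1.7 -5 0 0 0 10" --pt "0 0 -8 0 0 0 10" --pt "0 0 -8 0 0 0 10" --pt "0 0 -5 0 0 0 10" --pt "0 0 -2 0 0 0 10" --pt "0 0 -1 0 0 0 10" --pt "0 0 0 0 0 0 10"

```text
clock: 7.28
position: [0.5901, 0.0229, 0.1144]
tool_rot: [2.145, 1.571, 0.269]
force: [-0.4, 0.0, -1.8]
grip_width: 0.0208
```

play_rows --pt "0 0 -2 0 0 0 10" --pt "0 0 -1 0 0 0 10" --pt "0 0 0 0 0 0 10"

```text
clock: 7.65
position: [0.5899, 0.0228, 0.1112]
tool_rot: [-1.107, 1.571, -2.984]
force: [-0.1, 0.3, -1.1]
grip_width: 0.0212
```

play_rows --pt "0 0 -1 0 0 0 10" --pt "0 0 -1 0 0 0 10" --pt "0 0 -0.5 0 0 0 10" --pt "0 0 0 0 0 0 10"

```text
clock: 8.15
position: [0.59, 0.0228, 0.1088]
tool_rot: [-1.56, 1.571, 2.847]
force: [-0.3, 0.3, -1.8]
grip_width: 0.0212
```

play_rows --pt "0 0 -0.5 0 0 0 10" --pt "0 0 -0.5 0 0 0 10" --pt "0 0 0 0 0 0 10"

```text
clock: 8.52
position: [0.5901, 0.0228, 0.1086]
tool_rot: [1.397, 1.57, -0.479]
force: [-5.8, -0.3, 13.7]
grip_width: 0.0209
```

```bash
python3 - <<'E'
from m import *
o=telemetry.observe();print(o["position"],o["force"],o["moment"])
s=save("scene","pics/s4.png");x=s[165:255,240:340]
cv2.imwrite("pics/c5.png",cv2.resize(x,None,fx=6,fy=6,interpolation=cv2.INTER_CUBIC)[:,:,::-1])
E
```

```text
[0.59007728 0.02284715 0.10860398] [-5.83988136 -0.32781869 13.71628604] [-0.12685613  1.22600461  0.01023558]
```

View pics/c5.png

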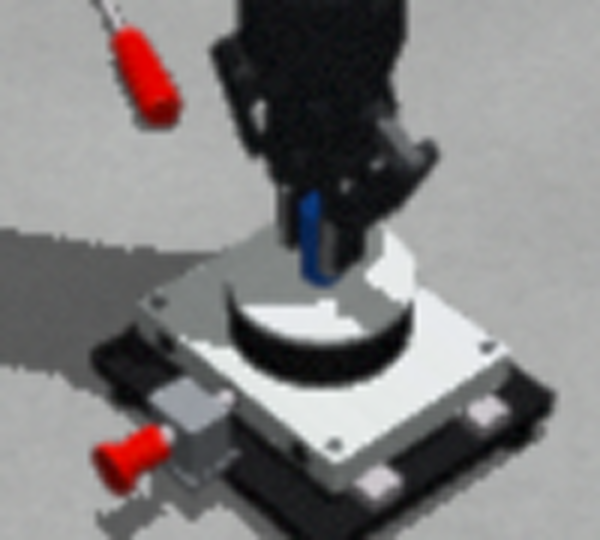

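Contact came at TCP z 0.1087, exactly the seat height, and the disc lies flush on the rim in the picture. Releasing and rising.

play_rows --pt "0 0 0.5 0 0 0 40" --pt "0 0 0 0 0 0 60" --pt "0 0 0 0 0 0 85" --pt "0 0 0 0 0 0 85" --pt "0 0 0 0 0 0 85" --pt "0 0 10 0 0 0 85" --pt "0 0 25 0 0 0 85" --pt "0 0 25 0 0 0 85"

```text
clock: 9.57
position: [0.59, 0.0229, 0.1696]
tool_rot: [2.779, 1.571, 0.903]
force: [0.6, -0.3, 0.2]
grip_width: 0.085
```

play_rows --pt "-6 -19 0 0 0 0 85" --pt "-9 -28 0 0 0 0 85" --pt "-9 -28 0 0 0 0 85" --pt "-7 -22 0 0 0 0 85" --pt "-3.3 -10.9 0 0 0 0 85" --pt "0 0 -20 0 0 0 85" --pt "0 0 -20 0 0 0 85" --pt "0 0 0 0 0 0 85"

```text
clock: 10.58
position: [0.555, -0.0848, 0.1273]
tool_rot: [-1.492, 1.568, 2.915]
force: [-0.2, 0.1, 0.5]
grip_width: 0.0853
```

```bash
python3 - <<'E'
from m import *
p=telemetry.observe()["position"];print(p)
s=save("scene","pics/s5.png");t=save("top","pics/t5.png")
kt=None
for n,im,bx in(("top",t,(262,175,305,215)),("scene",s,(280,180,312,222))):
    try: w=blob(im,(105,120,40),(130,255,255),bx);print(n,w[0],w[1],"pred",proj(n,[[.59,.0238,.117]]),"z117",onz(n,w[0],.117))
    except Exception as e: print(n,"no")
a=[cv2.resize(im[y:y+100,x:x+100],None,fx=4,fy=4,interpolation=cv2.INTER_CUBIC) for im,x,y in((t,245,150),(s,230,165))]
cv2.imwrite("pics/c6.png",np.hstack(a)[:,:,::-1])
E
```

```text
[ 0.55497393 -0.0847672   0.12725809]
top [279.15384615 194.13461538] 52 pred [[279.87055438 195.03907572]] z117 [0.59241098 0.02573428 0.117     ]
scene [293.45977011 203.94252874] 87 pred [[293.09046353 203.6037364 ]] z117 [0.59165631 0.02305053 0.117     ]
```

View pics/c6.png

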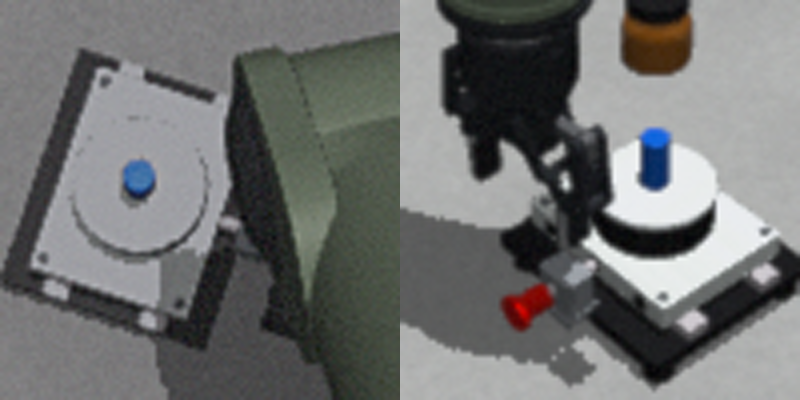

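The lid sits seated and level, with the knob within about 2 mm of the axis. The fingers hang above the plunger, so I'm going down astride it and closing.

play_rows --pt "0.5 0 -20 0 0 0 85" --pt "0 0 -25 0 0 0 85" --pt "0 0 -25 0 0 0 85" --pt "0 0 -18 0 0 0 85" --pt "0 0 -8 0 0 0 85" --pt "0 0 0 0 0 0 85"

```text
clock: 11.42
position: [0.5563, -0.085, 0.0324]
tool_rot: [-1.452, 1.571, 2.955]
force: [0.5, -0.6, 0.5]
grip_width: 0.0851
```

```bash
python3 - <<'E'
from m import *
o=telemetry.observe();print(o["position"],o["force"])
s=save("scene","pics/s6.png")
cv2.imwrite("pics/c7.png",cv2.resize(s[185:275,215:315],None,fx=6,fy=6,interpolation=cv2.INTER_CUBIC)[:,:,::-1])
E
```

```text
[ 0.5563262  -0.08499785  0.03239689] [ 0.51356335 -0.57119847  0.45152804]
```

View pics/c7.png

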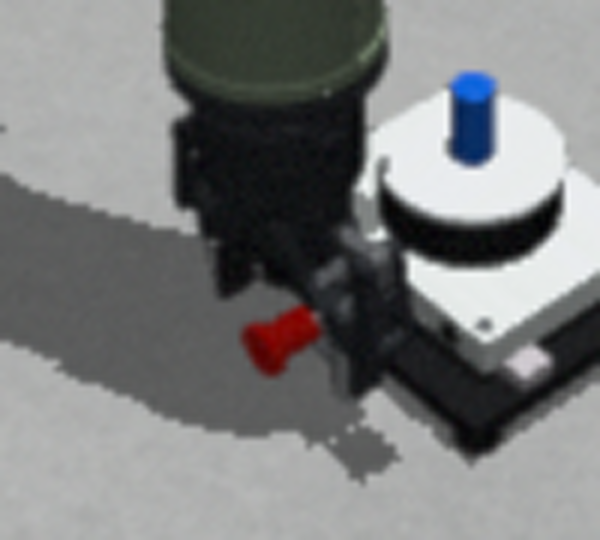

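The fingers are astride the red knob at (300,330), with the collar outside them. Closing.

play_rows --pt "0 0 0 0 0 0 40" --pt "0 0 0 0 0 0 30" --pt "0 0 0 0 0 0 10" --pt "0 0 0 0 0 0 10" --pt "0 0 0 0 0 0 10" --pt "0 0 0 0 0 0 10" --pt "0 0 0 0 0 0 10" --pt "0 0 0 0 0 0 10" --grip_force 60

```text
clock: 12.48
position: [0.5551, -0.0848, 0.0326]
tool_rot: [-1.257, 1.569, -3.134]
force: [-9.8, 3.5, 14.0]
grip_width: 0.0182
```

The width shows it is held on the 20 mm grip. I'm easing the side load, then pulling in steps along (-0.301,-0.954).

play_rows --pt "-0.8 0.2 0.5 0 0 0 10" --pt "0 0 0 0 0 0 10"

```text
clock: 12.72
position: [0.5551, -0.0848, 0.0327]
tool_rot: [-1.451, 1.57, 2.955]
force: [-3.4, 1.6, 1.6]
grip_width: 0.0182
```

play_rows --pt "-0.6 -1.9 0 0 0 0 10" --pt "-0.6 -1.9 0 0 0 0 10" --pt "-0.6 -1.9 0 0 0 0 10" --pt "0 0 0 0 0 0 10"

```text
clock: 13.22
position: [0.5535, -0.0897, 0.0327]
tool_rot: [-2.546, 1.57, 1.861]
force: [-3.6, 7.9, 0.9]
grip_width: 0.0183
```

play_rows --pt "-0.6 -1.9 0 0 0 0 10" --pt "-0.6 -1.9 0 0 0 0 10" --pt "-0.6 -1.9 0 0 0 0 10" --pt "0 0 0 0 0 0 10"

```text
clock: 13.72
position: [0.5517, -0.095, 0.0327]
tool_rot: [-2.687, 1.569, 1.721]
force: [-2.2, 9.0, 1.1]
grip_width: 0.0182
```

The pulling force of 7.9 N at 10.7 mm matches the spring with no slip. Going on to the stop.

play_rows --pt "-0.6 -1.9 0 0 0 0 10" --pt "-0.3 -1 0 0 0 0 10" --pt "0 0 0 0 0 0 10"

```text
clock: 14.1
position: [0.5509, -0.0976, 0.0327]
tool_rot: [-2.741, 1.569, 1.667]
force: [-3.4, 9.5, 1.0]
grip_width: 0.0182
```

play_rows --pt "-0.15 -0.5 0 0 0 0 10" --pt "-0.15 -0.5 0 0 0 0 10" --pt "0 0 0 0 0 0 10" --pt "0 0 0 0 0 0 10"

```text
clock: 14.6
position: [0.5507, -0.0982, 0.0327]
tool_rot: [-2.843, 1.569, 1.565]
force: [-2.8, 11.9, 0.8]
grip_width: 0.018
```

```bash
python3 - <<'E'
from m import *
o=telemetry.observe();print(o["clock"],o["position"],o["force"],o["grip_width"])
n=np.array([-.301,-.954]);print("travel",(o["position"][:2]-[.5551,-.0848])@n,"pull",-o["force"][:2]@n)
s=save("scene","pics/s7.png")
w=blob(s,(105,120,40),(130,255,255),(280,180,312,222));print("lid knob px",w[0],w[1])
cv2.imwrite("pics/c8.png",cv2.resize(s[185:275,215:315],None,fx=6,fy=6,interpolation=cv2.INTER_CUBIC)[:,:,::-1])
E
```

```text
14.6 [ 0.55068954 -0.09815781  0.03271009] [-2.75694556 11.90968656  0.82767006] 0.017990553954317954
travel 0.014070896771137372 pull 10.53200036964062
lid knob px [293.45977011 203.94252874] 87
```

View pics/c8.png

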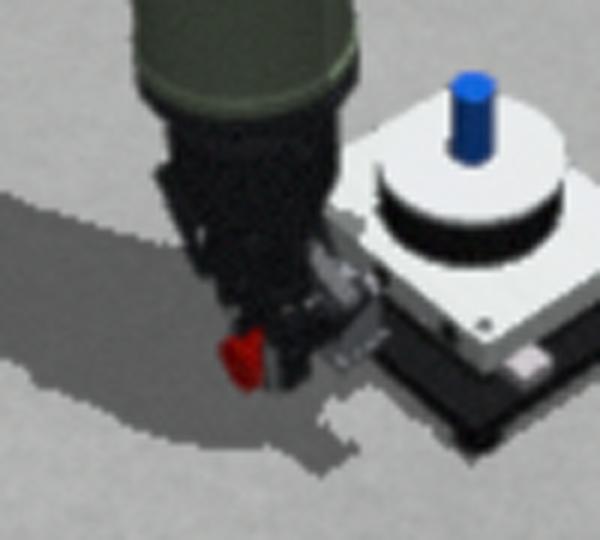

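The plunger is out, with the collar at (243,360) outside the fingers, and the lid has not moved. One last half millimetre to confirm the stop, then a hold.

play_rows --pt "-0.15 -0.5 0 0 0 0 10" --pt "0 0 0 0 0 0 10" --pt "0 0 0 0 0 0 10" --pt "0 0 0 0 0 0 10" --pt "0 0 0 0 0 0 10" --pt "0 0 0 0 0 0 10"

```text
clock: 15.4
position: [0.5507, -0.0982, 0.0327]
tool_rot: [-2.953, 1.568, 1.455]
force: [-1.8, 14.3, -0.3]
grip_width: 0.0185
```

The commanded shift left the position unchanged and the force rose to 14 N, so the plunger is on its stop and steady.

```bash
python3 -c "
from workcell import workorder
print(workorder.job_done())"
```

```text
the job is handed in; nothing more can be done
None
```

I lowered the lid onto the chamber and let it go. Then I pulled the plunger out to its stop and handed the job in at about 15.4 s of the 53 s, with the gripper still holding it.

- **Lid:** it touched down at the calculated seat height and looked flush and level in both pictures after release. From both cameras its knob measured about 2–3 mm from the chamber's axis (limit 7 mm), and it did not move in the scene camera during the pull.
- **Plunger:** the gripper travelled 14.1 mm. On a last 0.5 mm command it stayed put while the pull rose to about 14 N, above the 9 N spring force, so it is against the stop. The force followed the spring on the way out, so there was no sign of slipping.
- **Disagreements:** the lid's disc and knob gave sideways positions about 3 mm apart at first, which I allowed for before lowering. Closing on the plunger gave about a 10 N side load, which I reduced to about 4 N before pulling.
- **Bystanders:** I kept the arm clear of them, but did not measure their positions again at the end.

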